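# Set the mixer dial to the long line and start it

### The job

With a fingertip, push the small upright stud on the mixer console's dial round, gently, until the white index mark on the dial lines up with the one long line of the scale around it; either way round will do. Then press the larger of the two round push buttons all the way down to start the mixer, and let go, leaving the dial at that setting. Only touch and push: never pinch the stud or pull the dial up, do not press the start button before the dial is set, do not press the small stop button, and leave the vials and everything else on the bench where they are.

Things in the scene. Friction and masses are not known exactly. Their poses are not given: they have to be found in the camera images.
- console: Cream mixer console, 250 x 330 mm, fixed to the bench, its flat top 55 mm above the bench, turned up to 0.4 rad. Origin: centre of its underside; x to its far side, y to its left. The dial is on its left part, the two buttons on its right.
- dial_centre (a point): Point on the upright turning axis of the dial, level with the dial's face (70 mm above the bench). The dial is a flat black disc, 124 mm across, 9 mm thick, lying level on the console, with a white scale ring, 188 mm across, around it.
- stud_top (a point): Centre of the top end of the upright aluminium finger stud on the dial: 14 mm in diameter, 25 mm tall above the dial's face, its axis 46 mm from the dial's axis, exactly opposite the index mark. It moves with the dial and is firmly fixed to it. Nothing else stands above the scale ring.
- index_mark (a point): Outer end of the white index line (32 mm long, 4 mm wide, radial) on the dial's face, at the rim 62 mm from the dial's axis. It turns with the dial.
- target_line (a point): Inner end of the target line on the white scale ring, 62 mm from the dial's axis, about 8 mm below the dial's face. The target is the one long radial black line (27 mm by 4 mm); the 11 others are 9 mm long, 30 degrees apart. The scale does not turn. Index and line are lined up when both are at the same angle about the axis.
- dial (a joint): Angle of the dial, rad, counter-clockwise positive seen from above, zero when the index points to the console's far side (its +x). It turns endlessly both ways with a drag of about 0.08 N m (about 2 N at the stud), does not spring back and stays where it is left.
- dial_sleeve (a joint): How far the dial is pulled up, m: 0 is seated (normal), up to 0.012. A spring and its weight, about 5 N, hold it down.
- start_top (a point): Centre of the top of the larger push button, the start button, 30 mm in diameter, grey in a black housing, on the right part of the console top. Pressed straight down.
- start (a joint): Travel of the start button, m: 0 released, 0.006 fully down (about 5 N); it springs back.
- stop_top (a point): Centre of the top of the small push button, the stop button, 16 mm in diameter, nearer the robot's side of the console than the start button (77 mm between the centres). Not to be pressed.
- stop (a joint): Travel of the stop button, m: 0 released, 0.006 fully down.
- vial_a: Small amber vial with a blue cap, 22 mm across, 42 mm tall, standing loose on the far left corner of the console. Origin: centre of its underside. Leave alone.
- vial_b: Small amber vial with a blue cap, 22 mm across, 42 mm tall, standing loose on the console's near edge, between dial and buttons. Origin: centre of its underside. Leave alone.
- rack: Blue rack, 100 x 160 mm, with 15 capped tubes, 90 mm tall in all, left of the console. Origin: centre of its underside. Leave alone.
- reagent: Glass bottle, 64 mm across, 130 mm tall, right of the console. Origin: centre of its underside. Leave alone.
- jar: White jar, 60 mm across, 85 mm tall, right of the console. Origin: centre of its underside. Leave alone.
- beaker: Open glass beaker, 70 mm across, 85 mm tall, far left. Origin: centre of its underside. Leave alone.

How it is judged:
On the way, in this order (a step that is already met when the one before it is completed fails the run):
1. the dial's index mark is lined up with the long line and the dial stands still (horizontal distance between index_mark and target_line below 0.004 m and velocity of joint dial between -0.1 and 0.1 rad/s), for 0.3 s.
2. the start button is pressed down with the dial at its setting (horizontal distance between index_mark and target_line below 0.004 m and value of joint start above 0.0045 m), for 0.02 s.
At the end, for the whole second after the job is handed in: The index mark is within 4 mm (one line width) of the long line at the dial's rim, the dial is still and seated, and both buttons are up again (horizontal distance between index_mark and target_line below 0.004 m and velocity of joint dial between -0.05 and 0.05 rad/s and value of joint each of start, stop below 0.0015 m and value of joint dial_sleeve below 0.002 m); the robot touches nothing.
It fails at once if the start button is pressed while the dial is not at the long line (horizontal distance between index_mark and target_line above 0.004 m and value of joint start above 0.003 m).
It fails at once if the stop button is pressed (value of joint stop above 0.003 m).
It fails at once if the dial is pulled up by more than 4 mm (value of joint dial_sleeve above 0.004 m).
It fails at once if the dial or its stud is pinched or shoved with more than 30 N (contact force between the fingers and dial above 30 N).
It fails at once if a vial on the console is moved by more than 12 mm, or other ware on the bench by more than 20 mm (distance of any of vial_a, vial_b from where it was at the start of the episode above 0.012 m or distance of any of rack, reagent, jar, beaker from where it was at the start of the episode above 0.02 m).
It also fails if it takes over 54 s, if anything falls off the work surface, if the arm or the gripper's body presses on something with over 40 N, if the wrist force passes 120 N, or if a joint passes its speed limit or range.

### The arm

A 6-joint arm with a two-finger parallel gripper is mounted at the origin on the work surface. World frame = base frame: x ahead of the robot, y to its left, z up, the work surface at z = 0. Lengths are in m, angles in rad, forces in N, time in s.
With the tool pointing down it reaches from about 0.25 to 0.725 m from the base axis. Payload 4 kg.
Tool frame: the origin (TCP) lies between the finger pads; the fingertips stand 17 mm ahead of it and the grasp point (between the pads) lies 2 mm behind it; z points along the fingers, y is the line along which they close (so a half turn about z gives the same grasp; the last joint's range is limited). The gripper opens to 85 mm and grips with 20 to 120 N. Pads are 22 mm wide; open, the fingers measure 114 mm over their backs; the gripper's body (76 mm by 85 mm) begins 54 mm behind the grasp point. The pads swing forward as they close: fully open they stand 13 mm farther back than shut.
Start: joints at [-1.104, 0.241, 0.005, 1.335, 0, 1.571], TCP at [0.225, -0.447, 0.248] pointing down, gripper open.
Joint ranges: [-2.72, 2.72], [-1.05, 1.87], [-1.09, 1.28], [-1.99, 2.15], [-1.42, 1.44], [-3.14, 3.14]. Speed limits (rad/s): [2.79, 2.79, 3.14, 3.14, 3.14, 3.14].

### API

Orientations are given as a unit quaternion [x, y, z, w].
In Python, from cell import robot gives the robot as it stands.
- The arm moves only by the shell command python3 -m handwheel 'ROWS' [FORCE]. ROWS is JSON, a list that holds one entry, the list of rows, each a list of 7 numbers: the shift along the tool's x, y, z in units of 0.15 m (1.0 is 0.15 m), then the turn, a rotation vector about the tool's x, y, z in units of 0.15 rad (1.0 is 0.15 rad), then the gripper's target within -1 to 1 (shut at 1, half-way at 0, fully open at -1). In form: [[[tx, ty, tz, ax, ay, az, grip], ...]]. A call has 1 to 20 rows; each row shifts and turns the commanded pose from where the row before left it, along the tool's axes as they then stand; what a row does not reach is not made up. A row lasts 1/8 s, in which the tool goes at most 62.5 mm and 10.7 degrees, less where a joint would pass 70% of its speed; a pose out of reach is approached as far as the arm can. A call with a number of a shift or a turn outside -1 to 1 is refused whole. A call with a gripper value outside its range is refused whole. The fingers move at their own pace and stop on an object; FORCE is the grip in N (left out, the last holds). Time passes only in rows, so rows that do not move let the fingers close. It gives the time, the measured TCP pose, the force, the opening and the grip force at its end, in the units of the state.
- robot.state(): the state, without advancing time (a new reading comes with each control period).
- robot.read_camera(name): name is "scene" or "top" or "wrist"; returns a dict with "color" (384x512x3 uint8, red, green, blue), "vertical_fov" (degrees; the focal length in pixels is half the picture's height over the tangent of half this angle, whatever the lens; pixels are square), "cx", "cy" (the principal point, pixels), "rvec" (rotation vector, rad) and "tvec" (3), from world to camera coordinates, as OpenCV has them. Camera axes: x right, y down, z forward; pixel columns grow to the right and rows downward; lengths in m; the calibration is good to about 2 mm. A picture is of the moment at which its call begins. There is no depth.
- robot.close_job(): hands the job in; it is judged then, once.
The state is a dict: "time": time; "joint_pos": joint angles; "joint_vel": joint speeds; "effort": joint torques, N m; "tcp_pos": TCP position; "tcp_rot": TCP orientation; "wrist_force": force on the tool from outside, world axes, zero at the start; "torque": the same for the moment, N m; "grip_width": finger opening in m; "grasp_force": force on a finger pad.
Only numpy, scipy, OpenCV 4.12 (cv2) and the standard library are available. Lean on these libraries where they do the work, as an engineer would, in place of code of your own. Each camera call takes 0.05 s, during which the arm holds its last target. There are 200 camera calls.

## Working session

There is one attempt and no reset: what is moved stays moved. The work goes in short steps, Python scripts to look and compute and a shell command to move; the robot and the scene stay as the last step left them, time stands still between calls to the robot, and variables do not carry over. Pictures are saved under pics/ and viewed, at most 10 in all, crops included, and the job is handed in when it is done.

```bash
mkdir -p pics; ls; cat > h.py <<'E'
import numpy as np, cv2, pickle
from cell import robot
def shot(name,fn):
    c=robot.read_camera(name); cv2.imwrite(f'pics/{fn}.png',cv2.cvtColor(c['color'],cv2.COLOR_RGB2BGR))
    pickle.dump(c,open(f'pics/{fn}.pkl','wb')); return c
def K(c):
    f=c['color'].shape[0]/2/np.tan(np.radians(c['vertical_fov'])/2)
    return np.array([[f,0,c['cx']],[0,f,c['cy']],[0,0,1]])
def load(fn): return pickle.load(open(f'pics/{fn}.pkl','rb'))
def toplane(c,uv,z):
    R=cv2.Rodrigues(np.array(c['rvec'],float))[0]; t=np.array(c['tvec'],float).ravel()
    d=R.T@np.linalg.inv(K(c))@np.array([*uv,1.]); o=-R.T@t
    return o+d*(z-o[2])/d[2]
def proj(c,P):
    return cv2.projectPoints(np.array(P,float).reshape(-1,3),np.array(c['rvec'],float),np.array(c['tvec'],float),K(c),None)[0][:,0]
E
python3 - <<'E'
from h import *
a=shot('top','top0'); b=shot('scene','scene0')
for c in(a,b): print(c['vertical_fov'],c['cx'],c['cy'],c['rvec'],c['tvec'])
print(robot.state())
im=cv2.imread('pics/top0.png'); cv2.imwrite('pics/top0b.png',cv2.resize(im,(800,600),interpolation=cv2.INTER_CUBIC))
E
```

```text
pics
56.94787476687933 260.4047258227186 186.60253497027878 [ 2.12028486 -2.16100987  0.20221312] [-0.00789743  0.58042748  1.08540499]
42.124590309630484 254.31782089307023 197.36465317661063 [ 1.09861277  2.21865349 -1.11132829] [ 0.34040884 -0.20761777  1.66605276]
{'time': 0.1, 'joint_pos': array([-1.10405080e+00,  2.41377702e-01,  3.82734192e-03,  1.33521902e+00,
       -1.80275551e-05,  1.57079412e+00]), 'joint_vel': array([ 0.00124599, -0.00093335,  0.00275551, -0.00065667,  0.00061035,
        0.0003623 ]), 'effort': array([ 1.87069018e-04, -3.73137367e+01,  2.53010684e+01,  1.08150186e-02,
        2.10362714e-05, -4.37079194e-06]), 'tcp_pos': array([ 0.22473645, -0.44602473,  0.24746989]), 'tcp_rot': array([ 9.72891213e-01,  2.31261139e-01, -2.36912677e-04, -9.57699506e-04]), 'wrist_force': array([-0.08397863, -0.11393433,  0.70774318]), 'torque': array([-0.02144799, -0.01956169,  0.00514916]), 'grasp_force': 0.0, 'grip_width': 0.08523508720968542}
```

View pics/top0b.png

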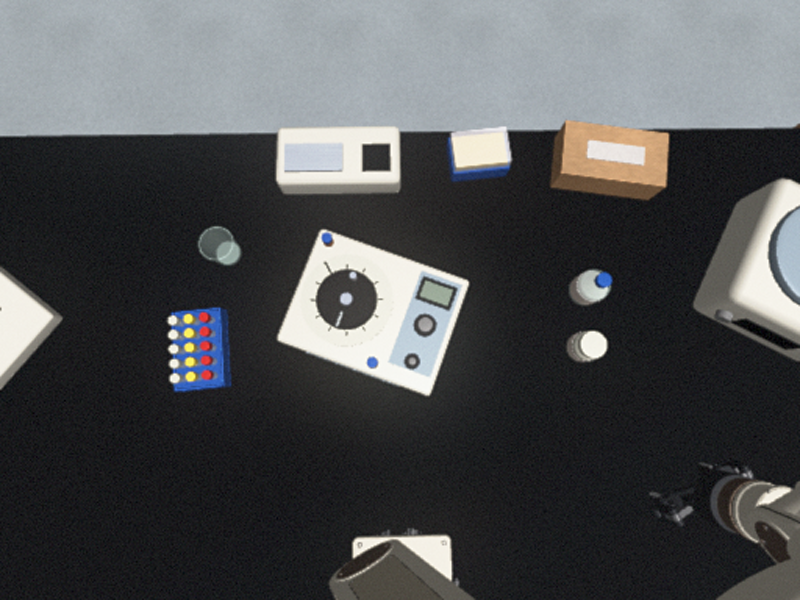

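The top view shows the console. In the 800x600 picture the dial is at about (346,299), the stud (352,276), the index (337,322), the long line (329,267), start (425,325) and stop (412,361). The vials are at (327,238) and (372,363). Next I'll enlarge it.

```bash
python3 - <<'E'
from h import *
im=cv2.imread('pics/top0.png')[142:262,170:310]
cv2.imwrite('pics/crop0.png',cv2.resize(im,None,fx=5,fy=5,interpolation=cv2.INTER_CUBIC))
E
```

```text
(no output)
```

View pics/crop0.png

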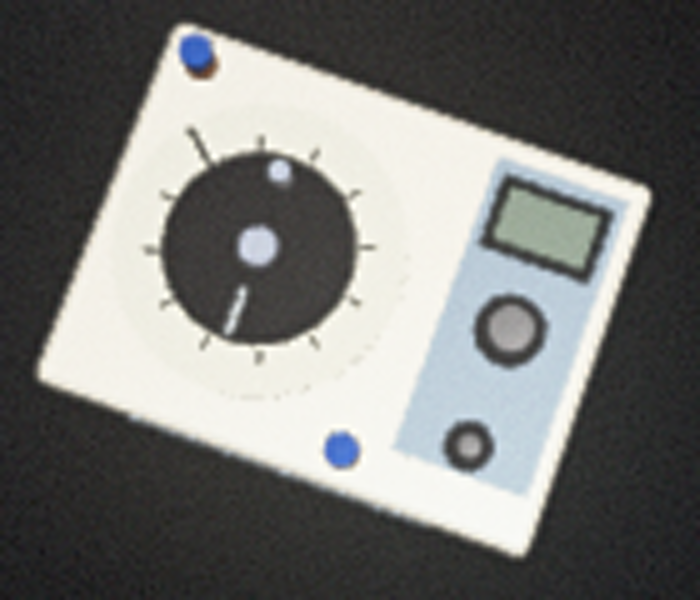

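Read off the 5x crop: dial centre (259,248), stud top (279,171), index outer end (229,333), long line from (211,165) to (190,128), start (510,330), stop (468,446), vial_b (342,450), vial_a (197,51).

```bash
python3 - <<'E'
from h import *
c=load('top0')
pts=dict(dial=(259,248,.070),stud=(279,171,.095),idx=(229,333,.07),tin=(211,165,.062),tout=(190,128,.062),start=(510,330,.07),stop=(468,446,.07),vb=(342,450,.097),va=(197,51,.097),c1=(178,25,.055),c2=(652,190,.055),c3=(525,557,.055),c4=(38,378,.055))
P={}
for k,(u,v,z) in pts.items():
    P[k]=toplane(c,((u+.5)/5-.5+170,(v+.5)/5-.5+142),z); print(k,P[k].round(4),np.linalg.norm(P[k][:2]).round(3))
d=P['dial']
for k in('stud','idx','tin','tout'):
    r=(P[k]-d)[:2]; print(k,np.linalg.norm(r).round(4),np.degrees(np.arctan2(r[1],r[0])).round(1))
print(np.linalg.norm(P['start']-P['stop']),np.linalg.norm(P['c1']-P['c2']),np.linalg.norm(P['c2']-P['c3']))
e=P['c2']-P['c3'];print(np.degrees(np.arctan2(e[1],e[0])))
s=robot.state();R=__import__('scipy.spatial.transform',fromlist=['R']).Rotation.from_quat(s['tcp_rot']).as_matrix();print(R.round(3))
E
```

```text
dial [0.5642 0.1041 0.07  ] 0.574
stud [0.6081 0.0894 0.095 ] 0.615
idx [0.511  0.1228 0.07  ] 0.526
tin [0.6195 0.1352 0.062 ] 0.634
tout [0.6439 0.1486 0.062 ] 0.661
start [ 0.5096 -0.0521  0.07  ] 0.512
stop [ 0.4383 -0.0243  0.07  ] 0.439
vb [0.4362 0.0521 0.097 ] 0.439
va [0.6849 0.1399 0.097 ] 0.699
c1 [0.7141 0.1576 0.055 ] 0.731
c2 [ 0.5998 -0.1463  0.055 ] 0.617
c3 [ 0.3701 -0.0585  0.055 ] 0.375
c4 [0.4866 0.2437 0.055 ] 0.544
stud 0.0463 -18.5
idx 0.0564 160.6
tin 0.0635 29.4
tout 0.0913 29.2
0.07652918427290928 0.32473513463252646 0.24589941204034388
-20.927145922095683
[[ 0.893  0.45  -0.001]
 [ 0.45  -0.893  0.002]
 [-0.    -0.002 -1.   ]]
```

The measured sizes agree with the given ones: stud radius 46.3 mm, button distance 76.5 mm. The stud is at -19° and the long line at 29.3°, so the stud has to go to -150.7°, which is about 132° clockwise. I'll push with the shut fingers' +x edge, 11 mm from the TCP, starting with tool x at -109° and turning the tool along with the dial.

```bash
R='[0,0,0,0,0,-1,1]'; python3 -m handwheel '[[[0,0,0,0,0,-1,1],[0,0,0,0,0,-1,1],[0,0,0,0,0,-1,1],[0,0,0,0,0,-1,1],[0,0,0,0,0,-1,1],[0,0,0,0,0,-1,1],[0,0,0,0,0,-1,1],[0,0,0,0,0,-1,1],[0,0,0,0,0,-1,1],[0,0,0,0,0,-1,1],[0,0,0,0,0,-1,1],[0,0,0,0,0,-1,1],[0,0,0,0,0,-1,1],[0,0,0,0,0,-1,1],[0,0,0,0,0,-1,1],[0,0,0,0,0,-1,1],[0,0,0,0,0,-1,1],[0,0,0,0,0,-1,1],[0,0,0,0,0,-1,1],[0,0,0,0,0,-1,1]]]' 20
python3 -m handwheel '[[[0,0,0,0,0,-1,1],[0,0,0,0,0,-1,1],[0,0,0,0,0,-1,1],[0,0,0,0,0,-1,1],[0,0,0,0,0,-1,1],[0,0,0,0,0,-1,1],[0,0,0,0,0,0,1]]]'
cat >> h.py <<'E'
from scipy.spatial.transform import Rotation as Rot
def rel(target,yaw=None):
    s=robot.state(); R=Rot.from_quat(s['tcp_rot']).as_matrix(); y=np.degrees(np.arctan2(R[1,0],R[0,0]))
    print('tcp',s['tcp_pos'].round(4),'yaw',y.round(2),'z',R[:,2].round(3),'q6',s['joint_pos'][5].round(2),'F',s['wrist_force'].round(2),'w',s['grip_width'],'t',s['time'])
    print('shift units',(R.T@(np.array(target)-s['tcp_pos'])/.15).round(3), 'az units', None if yaw is None else round(-np.radians((yaw-y+180)%360-180)/.15,3))
E
python3 -c "
from h import *
rel([.622,.122,.2],-109)"
```

```text
time: 2.6
tcp_pos: [0.2249, -0.4462, 0.2478]
tcp_rot: [-0.164, 0.986, 0.001, -0.0]
wrist_force: [0.4, -0.2, 0.3]
grip_width: 0.0001
grasp_force: 0.0
time: 3.48
tcp_pos: [0.2249, -0.4462, 0.2479]
tcp_rot: [-0.574, 0.819, 0.001, 0.0]
wrist_force: [0.5, 0.0, 0.3]
grip_width: -0.0002
grasp_force: 0.0
tcp [ 0.2249 -0.4462  0.2479] yaw -109.9 z [-0.     0.001 -1.   ] q6 -2.33 F [0.47 0.05 0.27] w -0.0002220467189411945 t 3.475
shift units [-4.463 -1.2    0.321] az units -0.105
```

```bash
python3 -m handwheel '[[[-0.3,-0.08,0,0,0,-0.1,1],[-0.32,-0.086,0,0,0,0,1],[-0.32,-0.086,0,0,0,0,1],[-0.32,-0.086,0,0,0,0,1],[-0.32,-0.086,0,0,0,0,1],[-0.32,-0.086,0,0,0,0,1],[-0.32,-0.086,0,0,0,0,1],[-0.32,-0.086,0,0,0,0,1],[-0.32,-0.086,0.05,0,0,0,1],[-0.32,-0.086,0.05,0,0,0,1],[-0.32,-0.086,0.05,0,0,0,1],[-0.32,-0.086,0.05,0,0,0,1],[-0.32,-0.086,0.05,0,0,0,1],[-0.32,-0.086,0.05,0,0,0,1],[0,0,0,0,0,0,1],[0,0,0,0,0,0,1]]]'
python3 - <<'E'
from h import *
rel([.622,.122,.096],-109)
c=shot('top','top1'); w=shot('wrist','w1')
im=c['color'][110:250,170:340]
a=cv2.resize(im[...,::-1],(512,422)); cv2.imwrite('pics/v1.png',np.vstack([a])); 
cv2.imwrite('pics/v1.png',np.hstack([cv2.resize(a,(400,330)),cv2.resize(w['color'][...,::-1],(400,330))]))
E
```

```text
time: 5.48
tcp_pos: [0.6122, 0.1274, 0.2026]
tcp_rot: [-0.581, 0.814, 0.0, -0.001]
wrist_force: [-0.4, 0.2, -0.2]
grip_width: 0.0001
grasp_force: 0.0
tcp [0.6122 0.1274 0.2026] yaw -109.0 z [-0.002 -0.001 -1.   ] q6 -1.03 F [-0.35  0.21 -0.17] w 0.00010489991276829354 t 5.475
shift units [ 0.012 -0.074  0.711] az units 0.0
```

View pics/v1.png

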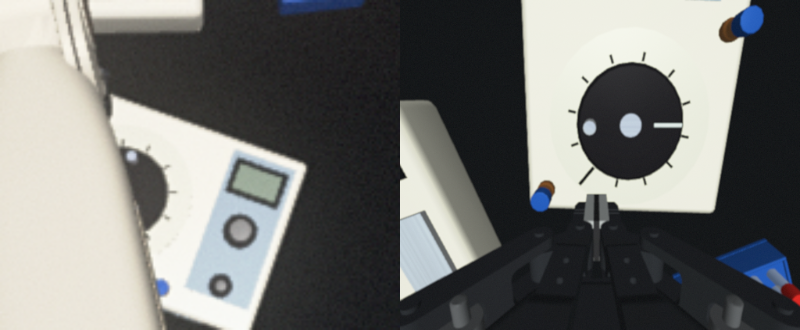

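The left picture, from the top camera, is mostly hidden by the arm. The wrist view shows the shut fingertips at (597,205), beside the ring behind the stud at (589,127), clear of vial_a at (541,195). The long line is at (586,176) and the index at (668,125). I'll go down.

```bash
python3 -m handwheel '[[[0,-0.037,0.1,0,0,0,1],[0.01,-0.037,0.15,0,0,0,1],[0,0,0.15,0,0,0,1],[0,0,0.15,0,0,0,1],[0,0,0.1,0,0,0,1],[0,0,0.06,0,0,0,1],[0,0,0,0,0,0,1],[0,0,0,0,0,0,1]]]'
cat > plan.py <<'E'
from h import *
# waypoints: finger centre behind stud, turning with it
C=np.array([.5642,.1041])
def wp(th,off=.018,yawadd=0): 
    t=np.radians(th); return np.array([*(C+.046*np.array([np.cos(t),np.sin(t)])+off*np.array([-np.sin(t),np.cos(t)])),.096]), th-90
E
python3 - <<'E'
from plan import *
p,y=wp(-19); rel(p,y)
# rigid rotation of the tool about the dial axis: per-row shift in tool frame for N deg/row
for d in (6,6.0001):
    a,ya=wp(-19); b,yb=wp(-19-d); R=Rot.from_euler('ZX',[np.radians(ya),np.pi]).as_matrix(); print((R.T@(b-a)/.15).round(4), np.radians(d)/.15)
E
```

```text
time: 6.58
tcp_pos: [0.6234, 0.1226, 0.0977]
tcp_rot: [-0.581, 0.814, -0.0, 0.001]
wrist_force: [0.1, -0.8, -0.3]
grip_width: 0.0001
grasp_force: 0.0
tcp [0.6234 0.1226 0.0977] yaw -108.95 z [ 0.002  0.    -1.   ] q6 -1.05 F [ 0.12 -0.78 -0.27] w 8.058536483388489e-05 t 6.575
shift units [0.125 0.026 0.011] az units 0.006
[ 0.0327 -0.0109 -0.    ] 0.6981317007977319
[ 0.0327 -0.0109 -0.    ] 0.6981433363260785
```

```bash
python3 -m handwheel '[[[0.03,0.01,0.01,0,0,0,1],[0.03,0.01,0,0,0,0,1],[0.03,0.006,0,0,0,0,1],[0.02,0,0,0,0,0,1],[0.015,0,0,0,0,0,1],[0.0217,-0.0076,0,0,0,0.465,1],[0.0217,-0.0076,0,0,0,0.465,1],[0.0217,-0.0076,0,0,0,0.465,1],[0.0217,-0.0076,0,0,0,0.465,1],[0.0217,-0.0076,0,0,0,0.465,1],[0.0217,-0.0076,0,0,0,0.465,1],[0.0217,-0.0076,0,0,0,0.465,1],[0.0217,-0.0076,0,0,0,0.465,1],[0.0217,-0.0076,0,0,0,0.465,1],[0.0217,-0.0076,0,0,0,0.465,1],[0,0,0,0,0,0,1],[0,0,0,0,0,0,1]]]'
python3 - <<'E'
from plan import *
p,y=wp(-59); rel(p,y)
w=shot('wrist','w2')
cv2.imwrite('pics/v2.png',cv2.resize(w['color'][...,::-1],(800,600)))
print(proj(w,[[*C,.07],[.5642,.1041,.0]])*800/512)
E
```

```text
time: 8.7
tcp_pos: [0.6033, 0.0738, 0.0955]
tcp_rot: [-0.268, 0.963, -0.0, 0.0]
wrist_force: [2.6, 0.8, -0.4]
grip_width: -0.0001
grasp_force: 0.8
tcp [0.6033 0.0738 0.0955] yaw -148.85 z [ 0.001 -0.    -1.   ] q6 -0.42 F [ 2.62  0.79 -0.39] w -0.00010875257525602342 t 8.7
shift units [-0.001  0.001 -0.003] az units 0.017
[[522.29416298 321.54950675]
 [483.6050607  277.46759836]]
```

View pics/v2.png

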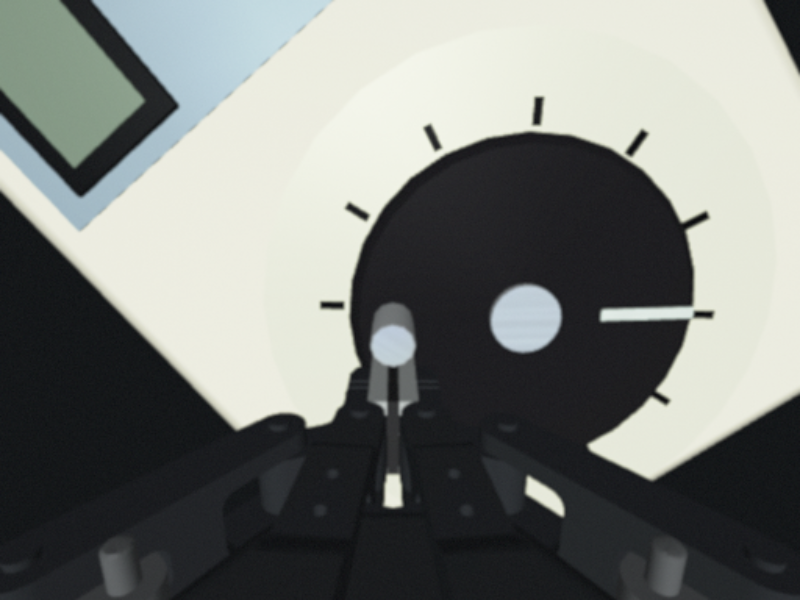

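The wrist view shows the stud top at (393,345) centred on the shut fingertips. The dial hub is at (526,318) and the index reaches the rim at (692,313), next to a short tick. Contact force is about 2.7 N. I'll continue 80° and stop about 12° short.

```bash
python3 -m handwheel '[[[0.0217,-0.0076,0,0,0,0.465,1],[0.0217,-0.0076,0,0,0,0.465,1],[0.0217,-0.0076,0,0,0,0.465,1],[0.0217,-0.0076,0,0,0,0.465,1],[0.0217,-0.0076,0,0,0,0.465,1],[0.0217,-0.0076,0,0,0,0.465,1],[0.0217,-0.0076,0,0,0,0.465,1],[0.0217,-0.0076,0,0,0,0.465,1],[0.0217,-0.0076,0,0,0,0.465,1],[0.0217,-0.0076,0,0,0,0.465,1],[0.0217,-0.0076,0,0,0,0.465,1],[0.0217,-0.0076,0,0,0,0.465,1],[0.0217,-0.0076,0,0,0,0.465,1],[0.0217,-0.0076,0,0,0,0.465,1],[0.0217,-0.0076,0,0,0,0.465,1],[0.0217,-0.0076,0,0,0,0.465,1],[0.0217,-0.0076,0,0,0,0.465,1],[0.0217,-0.0076,0,0,0,0.465,1],[0.0217,-0.0076,0,0,0,0.465,1],[0.0217,-0.0076,0,0,0,0.465,1]]]'
python3 -m handwheel '[[[0,0,0,0,0,0,1],[0,0,0,0,0,0,1]]]' >/dev/null
python3 - <<'E'
from plan import *
p,y=wp(-139); rel(p,y)
w=shot('wrist','w3')
cv2.imwrite('pics/v3.png',cv2.resize(w['color'][...,::-1],(800,600),interpolation=cv2.INTER_CUBIC))
E
```

```text
time: 11.25
tcp_pos: [0.5404, 0.0593, 0.0954]
tcp_rot: [0.414, 0.91, -0.001, 0.0]
wrist_force: [1.6, -3.6, 1.3]
grip_width: -0.0003
grasp_force: 1.1
tcp [0.5406 0.06   0.0953] yaw 131.23 z [-0. -0. -1.] q6 0.96 F [ 0.02 -0.51 -0.12] w -0.00010313207534115278 t 11.5
shift units [-0.002  0.005 -0.005] az units 0.027
```

View pics/v3.png

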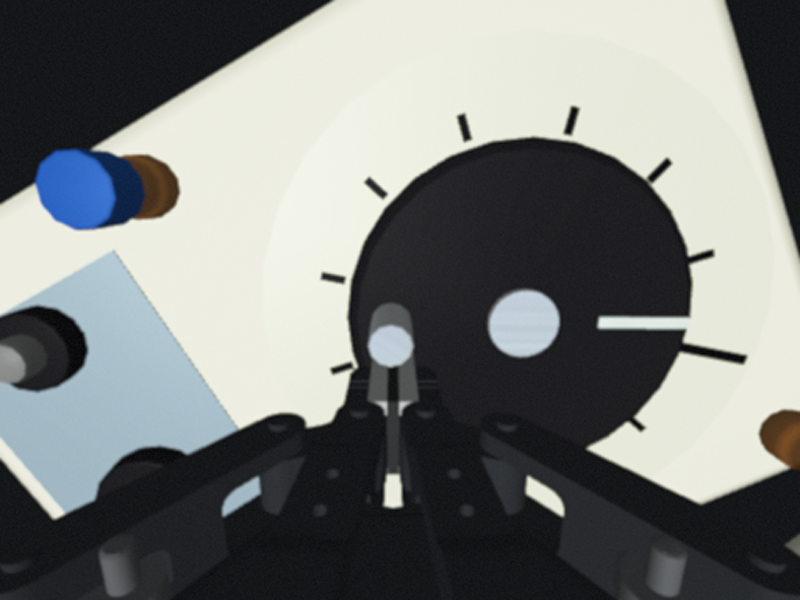

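The index runs (598,323)-(688,323) and the long line (682,348)-(746,360). The hub is at (524,323). I'll work out the remaining angle.

```bash
python3 - <<'E'
from plan import *
w=load('w3'); k=512/800
g=lambda u,v,z: toplane(w,(u*k,v*k),z)[:2]
hub=g(524,323,.07); print('hub',hub)
an=lambda v:np.degrees(np.arctan2(v[1],v[0]))
io,ii=g(688,323,.07),g(598,323,.07); ti,to=g(682,348,.062),g(746,360,.062)
print('len',np.linalg.norm(io-ii),np.linalg.norm(ti-to))
for c in(hub,C):
  print([ (round(np.linalg.norm(p-c),4),round(an(p-c),2)) for p in (io,ii,ti,to)])
print('line dirs',an(io-ii),an(to-ti))
E
```

```text
hub [0.56375588 0.10344322]
len 0.03169571715147401 0.025589920178423774
[(np.float64(0.0578), np.float64(41.27)), (np.float64(0.0261), np.float64(41.27)), (np.float64(0.064), np.float64(29.91)), (np.float64(0.0896), np.float64(30.02))]
[(np.float64(0.057), np.float64(41.07)), (np.float64(0.0253), np.float64(40.81)), (np.float64(0.0633), np.float64(29.59)), (np.float64(0.0889), np.float64(29.79))]
line dirs 41.268099318856386 30.288352303361513
```

About 11.2° remain.

```bash
python3 -m handwheel '[[[0.0151,-0.0055,0,0,0,0.326,1],[0.0151,-0.0055,0,0,0,0.326,1],[0.0151,-0.0055,0,0,0,0.326,1],[0.0151,-0.0055,0,0,0,0.326,1],[0,0,0,0,0,0,1],[0,0,0,0,0,0,1],[0,0,0,0,0,0,1]]]'
python3 - <<'E'
from plan import *
p,y=wp(-150.2); rel(p,y)
w=shot('wrist','w4')
im=w['color'][150:280,290:490][...,::-1]
cv2.imwrite('pics/v4.png',cv2.resize(im,(800,520),interpolation=cv2.INTER_CUBIC))
E
```

```text
time: 12.42
tcp_pos: [0.5326, 0.0654, 0.0953]
tcp_rot: [0.5, 0.866, -0.0, -0.0]
wrist_force: [-0.2, -1.2, 0.6]
grip_width: 0.0004
grasp_force: 0.6
tcp [0.5326 0.0654 0.0953] yaw 119.99 z [-0.  0. -1.] q6 1.17 F [-0.21 -1.25  0.61] w 0.00039865092983154554 t 12.425
shift units [-0.001  0.004 -0.005] az units 0.022
```

View pics/v4.png

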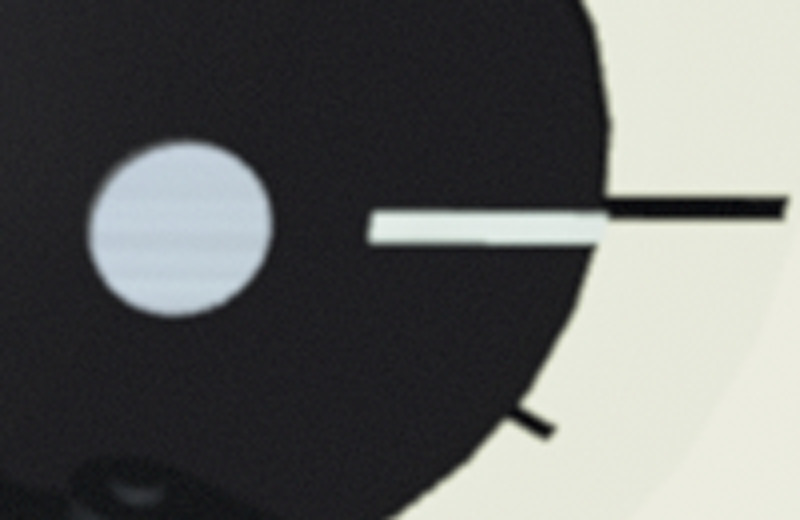

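In the 4x crop the index runs (370,228)-(601,229) and the line (606,209)-(786,209). They are parallel; the offset should be parallax from the 8 mm height difference, which I'll check.

```bash
python3 - <<'E'
from plan import *
w=load('w4')
g=lambda u,v,z: toplane(w,((u+.5)/4-.5+290,(v+.5)/4-.5+150),z)[:2]
an=lambda v:np.degrees(np.arctan2(v[1],v[0]))
io,ii=g(601,229,.07),g(370,228,.07); ti,to=g(606,209,.062),g(786,209,.062)
print('dirs',an(io-ii),an(to-ti),'gap io-ti mm',(io-ti)*1e3)
hub=g(181,229,.07)
e=(to-ti)/np.linalg.norm(to-ti);n=np.array([-e[1],e[0]])
print('perp offset of index outer, inner, hub, C from long line (mm)',[round(float((p-ti)@n)*1e3,2) for p in(io,ii,hub,C)], 'radii',np.linalg.norm(io-hub),np.linalg.norm(ti-hub))
E
```

```text
dirs 29.758914669539152 30.019440294323086 gap io-ti mm [-4.76376439 -3.15601081]
perp offset of index outer, inner, hub, C from long line (mm) [-0.35, -0.2, -0.35, 0.21] radii 0.0578053710279904 0.06351000091070735
```

The index is within 0.4 mm of the long line. I'll back the finger off, lift, then move over the start button.

```bash
python3 -m handwheel '[[[-0.05,0,0,0,0,0,1],[-0.08,0,0,0,0,0,1],[-0.05,0,-0.1,0,0,0,1],[0,0,-0.2,0,0,0,1],[0,0,-0.2,0,0,0,1],[0,0,-0.1,0,0,0,1],[0,0,0,0,0,0,1]]]'
python3 -c "
from h import *
rel([.5096,-.0521,.15])"
```

```text
time: 13.35
tcp_pos: [0.547, 0.0418, 0.1862]
tcp_rot: [0.5, 0.866, 0.001, 0.001]
wrist_force: [1.0, -0.3, -0.4]
grip_width: -0.0001
grasp_force: 0.0
tcp [0.547  0.0418 0.1862] yaw 119.94 z [ 0.002  0.    -1.   ] q6 1.12 F [ 1.01 -0.27 -0.39] w -7.89707869263602e-05 t 13.35
shift units [-0.418 -0.529  0.24 ] az units None
```

```bash
python3 -m handwheel '[[[-0.08,-0.1,0,0,0,0,1],[-0.12,-0.15,0,0,0,0,1],[-0.12,-0.15,0.06,0,0,0,1],[-0.1,-0.13,0.1,0,0,0,1],[0,0,0.08,0,0,0,1],[0,0,0,0,0,0,1],[0,0,0,0,0,0,1]]]'
python3 - <<'E'
from plan import *
rel([.5096,-.0521,.15])
w=shot('wrist','w5'); t=shot('top','top5')
im=t['color'][142:262,170:310][...,::-1]
cv2.imwrite('pics/v5.png',np.hstack([cv2.resize(im,(420,360),interpolation=cv2.INTER_CUBIC),cv2.resize(w['color'][...,::-1],(380,360))]))
E
```

```text
time: 14.22
tcp_pos: [0.5089, -0.0519, 0.1493]
tcp_rot: [0.5, 0.866, 0.0, -0.0]
wrist_force: [-0.6, -0.3, 0.6]
grip_width: 0.0002
grasp_force: 0.0
tcp [ 0.5089 -0.0519  0.1493] yaw 120.0 z [-0.  0. -1.] q6 0.95 F [-0.61 -0.27  0.56] w 0.00019012085053270744 t 14.225
shift units [-0.004  0.003 -0.005] az units None
```

View pics/v5.png

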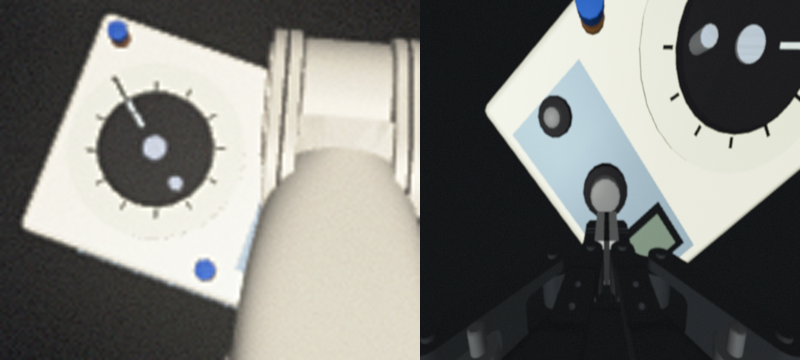

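In the top view (left panel) the index (142,125) and the long line (117,80) form one straight line. In the wrist view the start button is at (604,195), just ahead of the tip. I'll check the button's position in that view.

```bash
python3 - <<'E'
from h import *
w=load('w5')
for z in(.068,.07,.074): print(z,toplane(w,((604-420)*512/380,195*384/360),z).round(4))
t=load('top5'); g=lambda u,v,z: toplane(t,((u+.5)/3-.5+170,(v+.5)/3-.5+142),z)[:2]
an=lambda v:np.degrees(np.arctan2(v[1],v[0])); h=g(154.5,149,.07)
print(an(g(130,102,.07)-h),an(g(142,125,.07)-h),an(g(115,77,.062)-h))
rel([.5096,-.0521,.092])
E
```

```text
0.068 [ 0.5078 -0.0555  0.068 ]
0.07 [ 0.5074 -0.0549  0.07  ]
0.074 [ 0.5068 -0.0537  0.074 ]
26.910414608269104 26.89086203581418 28.132955317592877
tcp [ 0.5093 -0.0518  0.1498] yaw 120.02 z [ 0.001 -0.    -1.   ] q6 0.95 F [0.76 0.7  0.08] w 8.873401189062077e-05 t 14.325
shift units [-0.003  0.     0.385] az units None
```

The dial is well within tolerance, and both views agree on the button to 3 mm. I'll go down to just above it, then press slowly.

```bash
python3 -m handwheel '[[[-0.01,0,0.1,0,0,0,1],[0,0.005,0.13,0,0,0,1],[0,0,0.1,0,0,0,1],[0,0,0.05,0,0,0,1],[0,0,0,0,0,0,1],[0,0,0,0,0,0,1]]]'
python3 -m handwheel '[[[0,0,0.015,0,0,0,1],[0,0,0.015,0,0,0,1],[0,0,0,0,0,0,1]]]'
```

```text
time: 15.08
tcp_pos: [0.5103, -0.0532, 0.0928]
tcp_rot: [0.5, 0.866, 0.0, 0.0]
wrist_force: [-1.4, 0.5, 2.1]
grip_width: -0.0003
grasp_force: 1.0
time: 15.45
tcp_pos: [0.5106, -0.0533, 0.0882]
tcp_rot: [0.5, 0.866, 0.0, 0.001]
wrist_force: [-0.1, -0.3, 4.6]
grip_width: 0.0001
grasp_force: 2.3
```

```bash
python3 -m handwheel '[[[0,0,0.012,0,0,0,1],[0,0,0.01,0,0,0,1],[0,0,0,0,0,0,1]]]'
```

```text
time: 15.82
tcp_pos: [0.5108, -0.0533, 0.0877]
tcp_rot: [0.5, 0.866, 0.001, 0.001]
wrist_force: [-6.9, 1.1, 22.1]
grip_width: 0.0
grasp_force: 11.4
```

The button has bottomed: 22 N at a hard stop about 6 mm below first contact. I'll let go, lift and check.

```bash
python3 -m handwheel '[[[0,0,-0.03,0,0,0,1],[0,0,-0.1,0,0,0,1],[0,0,-0.2,0,0,0,1],[0,0,-0.2,0,0,0,1],[0,0,-0.2,0,0,0,1],[0,0,0,0,0,0,1],[0,0,0,0,0,0,1],[0,0,0,0,0,0,1]]]'
python3 - <<'E'
from h import *
t=shot('top','top6'); w=shot('wrist','w6')
im=t['color'][142:262,170:310][...,::-1]
cv2.imwrite('pics/v6.png',np.hstack([cv2.resize(im,(420,360),interpolation=cv2.INTER_CUBIC),cv2.resize(w['color'][...,::-1],(380,360))]))
E
```

```text
time: 16.82
tcp_pos: [0.5092, -0.0531, 0.1926]
tcp_rot: [0.5, 0.866, -0.001, -0.001]
wrist_force: [0.1, -0.6, -0.2]
grip_width: 0.0003
grasp_force: 0.0
```

View pics/v6.png

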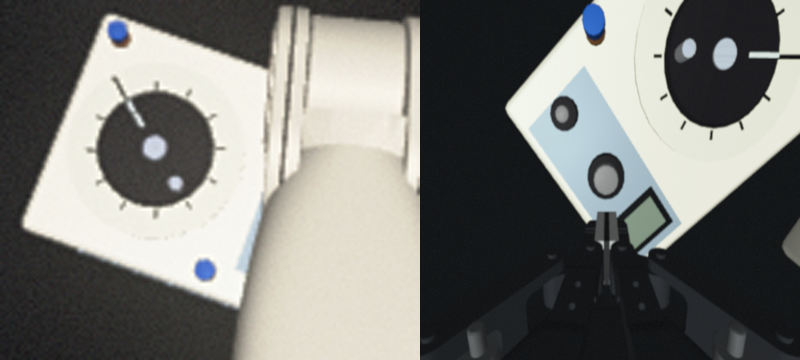

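The index and the long line are still in line (wrist view, (765,55)-(790,57)). The start button at (605,178) is up, the vials haven't moved and the tool is clear.

```bash
python3 -c "
from cell import robot
print(robot.close_job())"
```

```text
the job is handed in; nothing more can be done
None
```

I turned the dial until its index lined up with the long line (about 1 mm off at most), pressed the start button to its stop and released it, and handed the job in; it gave no verdict.

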